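Put the dough scraper away in the slotted block

TASK

The dough scraper has dried: lift it straight up out of the tight pocket of its drip tray by the red handle and put it away, blade down, in the wooden block, lowering it in rather than letting it drop. The block's three slots look alike but only one of them, which you cannot tell from outside, is deep enough to take the blade fully home with the handle resting on the wood; feel for that one and leave the scraper there. Do not disturb the salt shaker, pepper mill, mug, lemon or garlic.

Things in the scene. Friction and masses are not known exactly. Their poses are not given: they have to be found in the camera images.
- scraper: Dough scraper, 0.22 kg, symmetric: flat steel blade 108 mm long (its y), 4.5 mm thick (x), 90 mm high, under a red handle bar 118 mm long (y), 20 mm thick (x), 38 mm high, edges rounded 5 mm. Origin: middle of the blade's lower edge; z points up to the handle, which runs from z = 90 to 128 mm. Starts upright in the tray's pocket; grip the handle across its 20 mm.
- tray: White plastic drip tray 120 x 260 mm (x, y) with a 16 mm rim, fixed to the worktop. Origin: centre of its underside; inner floor at z = 5 mm. The salt shaker stands in it at about y = +78 mm. A grey pocket block, 40 x 136 mm (x, y), top at z = 60 mm, stands in it centred at y = -55 mm.
- pocket (a point): Centre of the mouth of the tray's pocket, at z = 60 mm in the tray, axes as the tray's. The pocket is vertical, 7.5 mm (x) by 112 mm (y), with a 2 mm chamfer, 55 mm deep down to the tray's floor, on which the blade's lower edge stands at the start; the handle's underside is then 35 mm above this point.
- block: Wooden holder block 138 x 150 x 120 mm (x, y, z), fixed to the worktop. Origin: centre of its underside, z up, top at z = 120 mm. Three vertical slots open at the top, each 7.5 mm wide (x) and 112 mm long (y), 3 mm chamfer at the mouth, at x = -36, 0 and +36 mm, centred on y = 0.
- slots (a point): Middle of the block's top face, at the mouth of the middle slot, axes as the block's. One slot, any of the three, is 112 mm deep: the blade goes in until the handle rests on the block's top (scraper origin then 90 mm below this point). The other two have a hard floor 52 and 60 mm down, where the blade stops with 38 or 30 mm still out. Nothing outside shows which is which.
- salt_shaker: Salt shaker with a grey cap, 44 mm across, 90 mm high, standing in the tray. Origin: centre of its underside. Leave alone.
- pepper_mill: Wooden pepper mill, 58 mm across, 170 mm high, standing at the back. Origin: centre of its underside. Leave alone.
- mug: White mug, 78 mm across (110 mm with handle), 97 mm high, at the back left. Origin: centre of its underside. Leave alone.
- lemon: Lemon, 83 x 58 x 58 mm, at the left. Origin: its underside as placed. Leave alone.
- garlic: Garlic bulb, 60 mm, at the left. Origin: its underside as placed. Leave alone.
Mind the look-alikes: they are no part of the job. There is more than one size of the block; the one meant has the size given above.

How it is judged:
On the way:
1. the scraper is lifted upright, clear of the pocket (z of scraper in the frame of tray above 0.066 m and angle between scraper's own z axis and vertical below 0.35 rad), for 0.1 s.
At the end, for the whole second after the job is handed in: The scraper stands blade down in the block's deep slot, handle underside on the block's top within 3 mm (origin 22 to 33 mm above the block's origin), upright to the block within 0.06 rad, within 6 mm of the slot's middle lengthwise, at rest (z of scraper in the frame of block between 0.022 and 0.033 m and x of scraper in the frame of block between -0.045 and 0.045 m and y of scraper in the frame of block between -0.006 and 0.006 m and angle between the z axis of scraper and the z axis of block, either way round below 0.06 rad and linear speed of scraper below 0.02 m/s); the robot touches nothing.
It fails at once if the salt shaker, pepper mill, mug, lemon or garlic is moved more than 30 mm (distance of any of salt_shaker, pepper_mill, mug, lemon, garlic from where it was at the start of the episode above 0.03 m).
It fails at once if the salt shaker, pepper mill or mug is tipped over (angle between any of salt_shaker, pepper_mill, mug's own z axis and vertical above 0.5 rad).
It fails at once if the scraper is let drop into the block (faster than 0.6 m/s inside a slot) (linear speed of scraper above 0.6 m/s and z of scraper in the frame of block below 0.115 m and horizontal distance between scraper and block below 0.06 m).
It also fails if it takes over 48 s, if anything falls off the work surface, if the arm or the gripper's body presses on something with over 40 N, if the wrist force passes 120 N, or if a joint passes its speed limit or range.

ROBOT

A 6-joint arm with a two-finger parallel gripper is mounted at the origin on a cart in front of the work surface, level with it; the furniture and walls round the work are solid. World frame = base frame: x ahead of the robot, y to its left, z up, the work surface at z = 0. Lengths are in m, angles in rad, forces in N, time in s.
With the tool pointing down it reaches from about 0.375 to 0.975 m from the base axis. Payload 3.8 kg.
Tool frame: the origin (TCP) lies between the finger pads; the fingertips stand 17 mm ahead of it and the grasp point (between the pads) lies 2 mm behind it; z points along the fingers, y is the line along which they close (so a half turn about z gives the same grasp; the last joint's range is limited). The gripper opens to 85 mm and grips with 20 to 120 N. Pads are 22 mm wide; open, the fingers measure 114 mm over their backs; the gripper's body (76 mm by 85 mm) begins 54 mm behind the grasp point. The pads swing forward as they close: fully open they stand 13 mm farther back than shut.
Start: joints at [-1.233, 0.264, 1.604, -0, 1.274, -0.037], TCP at [0.247, -0.628, 0.248] pointing down, gripper open.
Joint ranges: [-2.63, 2.63], [-0.94, 2.18], [0.31, 2.57], [-1.31, 4.45], [0, 2.66], [-2.55, 2.55]. Speed limits (rad/s): [2.57, 2.57, 3.14, 3.14, 3.14, 3.14].

INTERFACE

Orientations are given as a rotation vector (axis times angle).
In Python, from workcell import bot gives the robot as it stands.
- The arm moves only by the tool play_rows, never from a script. Its argument "steps" is one flat list of numbers, 4 for each row, row after row: the shift along the tool's x, y, z in m, then the turn about the tool's z in rad. A call has 1 to 10 rows; each row is the pose to reach, as a shift and turn from the pose commanded when the call began, along the tool's axes at that moment; what a row does not reach only later rows make up. A row lasts 1/8 s, in which the tool goes at most 62.5 mm and 10.7 degrees, less where a joint would pass 70% of its speed; a pose out of reach is approached as far as the arm can. A call with a gripper value outside its range is refused whole. "jaw" is the closure in counts, from 0 (fully open) to 255 (shut), set as the call begins (left out, the last holds). The fingers move at their own pace and stop on an object; "grip_force" is the grip in N (left out, the last holds). Time passes only in rows, so rows that repeat a pose let the fingers close. It gives the time, the measured TCP pose, the force, the opening and the grip force at its end, in the units of the state.
- bot.read_state(): the state, without advancing time (a new reading comes with each control period).
- bot.read_camera(name): name is "scene" or "top" or "wrist"; returns a dict with "pixels" (420x560x3 uint8, blue, green, red), "mtx" (3x3 intrinsics, pixels), "R" (3x3) and "t" (3): a world point X has camera coordinates R X + t. Camera axes: x right, y down, z forward; pixel columns grow to the right and rows downward; lengths in m; the calibration is good to about 2 mm. The wrist camera is an equidistant fisheye: a pixel r from the principal point sees the ray r / f radians off the axis. A picture is of the moment at which its call begins. There is no depth.
- bot.finish_job(): hands the job in; it is judged then, once.
The state is a dict: "time": time; "q": joint angles; "joint_vel": joint speeds; "joint_torque": joint torques, N m; "tool_pos": TCP position; "tcp_rot": TCP orientation; "wrist_force": force on the tool from outside, world axes, zero at the start; "torque": the same for the moment, N m; "width": opening from 0.0 (shut) to 1.0 (fully open); "grip_force": force on a finger pad.
Only numpy, scipy, OpenCV 4.12 (cv2) and the standard library are available. Lean on these libraries where they do the work, as an engineer would, in place of code of your own. Each camera call takes 0.05 s, during which the arm holds its last target. There are 200 camera calls.

## Working session

There is one attempt and no reset: what is moved stays moved. The work goes in short steps, Python scripts to look and compute and a tool call to move; the robot and the scene stay as the last step left them, time stands still between calls to the robot, and variables do not carry over. Pictures are saved under pics/ and viewed, at most 10 in all, crops included, and the job is handed in when it is done.

Besides the shell and the picture viewer there is one more tool, called after "Emit:" by a JSON object that holds its "name" and its "arguments", one argument or row to a line. play_rows: Moves the arm, as the interface text tells. Its arguments: {"type":"object","properties":{"steps":{"type":"array"},"jaw":{"type":"number"},"grip_force":{"type":"number"}},"required":["steps"]}

```bash
mkdir -p pics
python3 - <<'E'
from workcell import bot
import cv2
for n in("scene","top"):
    c=bot.read_camera(n); cv2.imwrite(f"pics/{n}0.png",c["pixels"]); print(n,c["mtx"].tolist(),c["R"].round(4).tolist(),c["t"].tolist())
print(bot.read_state())
E
```

```text
scene [[383.13032973065776, 0.0, 282.6773312620173], [0.0, 383.13032973065776, 215.0259470636304], [0.0, 0.0, 1.0]] [[0.5378, -0.8429, 0.014], [-0.3679, -0.2496, -0.8957], [0.7585, 0.4766, -0.4444]] [-0.2416670625546823, 0.3118049798340268, 0.8959288154707636]
top [[502.91396596011424, 0.0, 283.89146339972297], [0.0, 502.91396596011424, 213.19339803816024], [0.0, 0.0, 1.0]] [[-0.0882, -0.9961, 0.0025], [-0.898, 0.0785, -0.4329], [0.431, -0.0404, -0.9015]] [0.14536753186167944, 0.5739696912648773, 1.393902830094691]
{'time': 0.1, 'q': array([-1.23295281e+00,  2.64711477e-01,  1.60524257e+00,  1.40931441e-05,
        1.27371034e+00, -3.68801917e-02]), 'joint_vel': array([-0.00191184, -0.00297039, -0.00213626,  0.00070398, -0.00039041,
       -0.00202085]), 'joint_torque': array([ 1.41748929e-03, -5.16706252e+01, -3.68589807e+01,  9.72699894e-06,
        6.34247568e-03,  2.59180888e-05]), 'tool_pos': array([ 0.24686617, -0.62755985,  0.24706104]), 'tcp_rot': array([-3.08459854e+00, -5.84788533e-01,  4.66633548e-04]), 'wrist_force': array([-0.11574873,  0.54089368,  0.48074816]), 'torque': array([-0.01787617, -0.00949729, -0.00834379]), 'grip_force': 0.0, 'width': 0.9968059872716829}
```

View pics/top0.png

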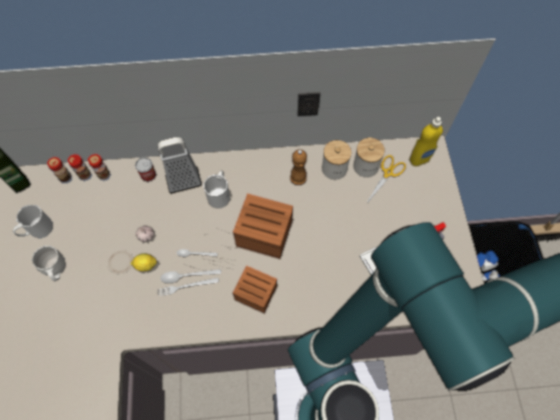

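View pics/scene0.png

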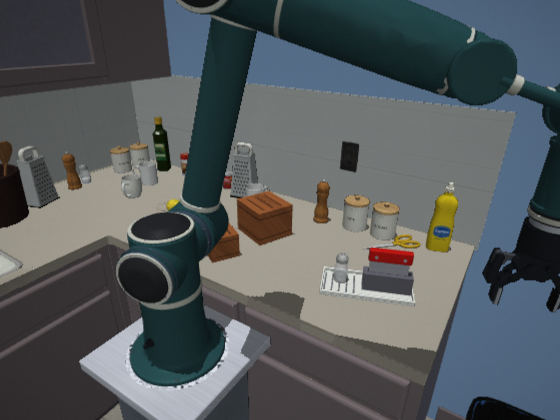

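The top view shows two slotted blocks: a large one at about (263,225) and a small one at (255,288). The large one should be the 138x150 block. The scene view shows the scraper's red handle at (390,257) in its pocket. I'll confirm both in enlarged crops.

Run:
```python
import cv2,numpy as np
a=cv2.imread("pics/top0.png")[185:315,220:310]; b=cv2.imread("pics/scene0.png")[235:310,310:425]
A=cv2.resize(a,None,fx=4.5,fy=4.5,interpolation=cv2.INTER_CUBIC); cv2.imwrite("pics/c1.png",A)
B=cv2.resize(b,None,fx=6.5,fy=6.5,interpolation=cv2.INTER_CUBIC); cv2.imwrite("pics/c2.png",B)
```

```text
(no output)
```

View pics/c1.png

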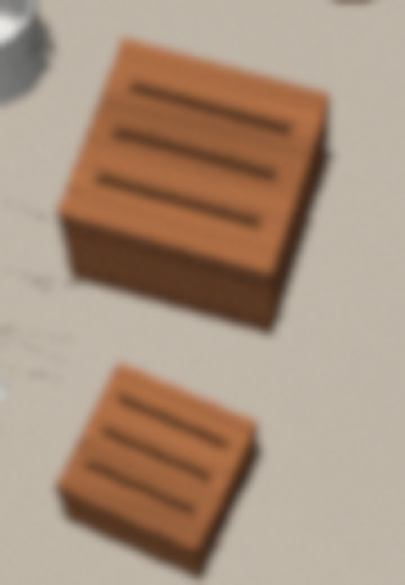

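View pics/c2.png

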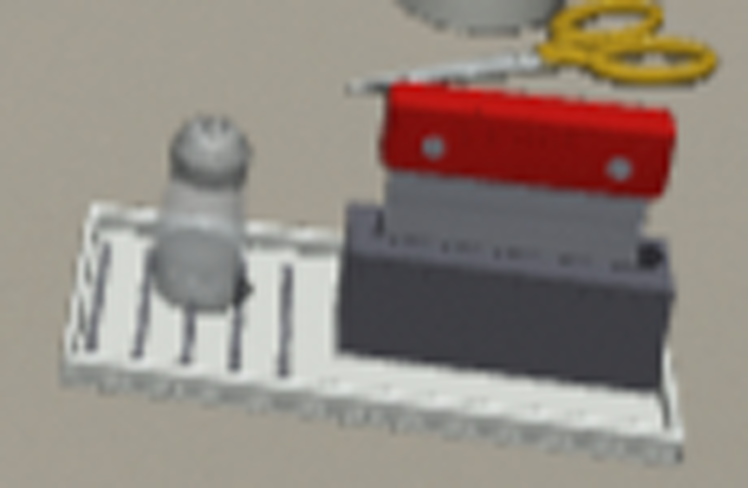

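```bash
cat > h.py <<'E'
import numpy as np
from workcell import bot
from scipy.optimize import least_squares
def proj(c,X):
    p=(c["R"]@np.asarray(X,float).T).T+c["t"]; p=p@np.asarray(c["mtx"]).T; return p[:,:2]/p[:,2:]
def place(v,P):
    c,s=np.cos(v[2]),np.sin(v[2]); P=np.asarray(P,float)
    return np.c_[v[0]+c*P[:,0]-s*P[:,1], v[1]+s*P[:,0]+c*P[:,1], P[:,2]]
def fit(c,P,uv,v0):
    r=least_squares(lambda v:(proj(c,place(v,P))-uv).ravel(),v0,loss="soft_l1")
    return r.x, (proj(c,place(r.x,P))-uv).round(1)
E
python3 - <<'E'
from h import *
T=bot.read_camera("top");S=bot.read_camera("scene")
# block: image up = +x, left = +y
P=[[.069,.075,.12],[.069,-.075,.12],[-.069,-.075,.12],[-.069,.075,.12],[0,.056,.12],[0,-.056,.12],[-.036,.056,.12],[-.036,-.056,.12],[.036,.056,.12],[.036,-.056,.12]]
uv=np.array([[123,40],[329,95],[272,275],[62,214],[113,133],[277,176],[96,179],[261,221],[130,88],[292,129]])/4.5+[220,185]
print("block",*fit(T,P,uv,[.6,0,-.2]))
# tray: scene
P=[[-.06,.13,0],[-.06,-.13,0],[-.06,.13,.016],[-.06,-.13,.016],[.06,.13,.016],[-.02,.013,.06],[-.02,-.123,.06],[.02,.013,.06],[-.02,.013,.005],[-.01,.004,.095],[-.01,-.114,.095]]
uv=np.array([[66,382],[682,462],[66,365],[682,440],[92,205],[341,262],[668,298],[346,206],[340,352],[384,167],[660,198]])/6.5+[310,235]
for y0 in(0,-.5): print("tray",*fit(S,P,uv,[.5,-.4,y0]))
E
```

```text
block [ 0.57467267  0.15779658 -0.3726283 ] [[-0.4 -0.1]
 [ 0.3 -0.2]
 [ 0.2 -0.1]
 [-1.1  0.3]
 [ 0.8 -0. ]
 [-0.5 -0.2]
 [ 0.8  0.1]
 [-0.3  0.4]
 [ 0.6 -0.1]
 [-0.5 -0. ]]
tray [ 0.46332878 -0.27831455  0.38529471] [[-0.9  0.8]
 [-0.2  0.5]
 [-0.5 -1.1]
 [ 0.8 -0.8]
 [-0.8 -0.2]
 [ 1.1 -1.5]
 [ 1.2 -1.2]
 [ 0.3 -0.8]
 [-0.8  0.6]
 [-0.8  1. ]
 [ 0.7  1.1]]
tray [ 0.46332878 -0.27831455  0.38529463] [[-0.9  0.8]
 [-0.2  0.5]
 [-0.5 -1.1]
 [ 0.8 -0.8]
 [-0.8 -0.2]
 [ 1.1 -1.5]
 [ 1.2 -1.2]
 [ 0.3 -0.8]
 [-0.8  0.6]
 [-0.8  1. ]
 [ 0.7  1.1]]
```

```bash
cat >> h.py <<'E'
from scipy.spatial.transform import Rotation as Ro
def togo(xyz,yaw):
    "shift in tool axes and turn to bring TCP to xyz, with tool y along world angle yaw (mod pi)"
    s=bot.read_state(); R=Ro.from_rotvec(s["tcp_rot"]).as_matrix()
    a=np.arctan2(R[1,1],R[0,1]); d=(yaw-a+np.pi/2)%np.pi-np.pi/2
    turn=-d   # tool z points down
    print("R",R.round(3).tolist(),"q6",s["q"][5].round(3),"shift",(R.T@(np.asarray(xyz)-s["tool_pos"])).round(4),"turn",turn.round(4),"t",s["time"])
E
python3 -c "
from h import *
togo([.484,-.329,.2],.385)"
```

```text
R [[0.931, 0.366, -0.0], [0.366, -0.931, 0.001], [0.0, -0.001, -1.0]] q6 -0.037 shift [ 0.33   -0.1911  0.0477] turn 1.5606 t 0.2
```

Emit:
{"name": "play_rows", "arguments": {
  "steps": [0.033,-0.019,0.003,-0.158,0.066,-0.038,0.006,-0.316,0.099,-0.057,0.009,-0.474,0.132,-0.076,0.012,-0.632,0.165,-0.096,0.015,-0.79,0.198,-0.115,0.018,-0.949,0.231,-0.134,0.021,-1.107,0.264,-0.153,0.024,-1.265,0.297,-0.172,0.027,-1.423,0.33,-0.191,0.03,-1.581],
  "jaw": 0
}}

```text
time: 1.45
tool_pos: [0.4849, -0.3285, 0.218]
tcp_rot: [-1.748, -2.61, -0.0]
wrist_force: [0.3, -0.2, 0.7]
width: 1.003
grip_force: 0.0
```

Run:
```python
from h import *
import cv2
c=bot.read_camera("wrist"); cv2.imwrite("pics/w1.png",c["pixels"]); np.savez("w1.npz",**c)
print(c["mtx"],c["R"],c["t"])
togo([.484,-.329,.2],.385)
```

```text
[[325.1922621    0.         283.98963887]
 [  0.         325.1922621  210.67436262]
 [  0.           0.           1.        ]] [[ 9.24973176e-01  3.80031920e-01 -6.03512736e-04]
 [ 3.65834783e-01 -8.89985999e-01  2.72194479e-01]
 [ 1.02905472e-01 -2.51993377e-01 -9.62242070e-01]] [-0.32334988 -0.49668084  0.21702468]
R [[-0.386, 0.922, 0.002], [0.922, 0.386, 0.004], [0.003, 0.003, -1.0]] q6 -1.031 shift [-0.0026 -0.0045  0.0175] turn 0.0117 t 1.5
```

View pics/w1.png

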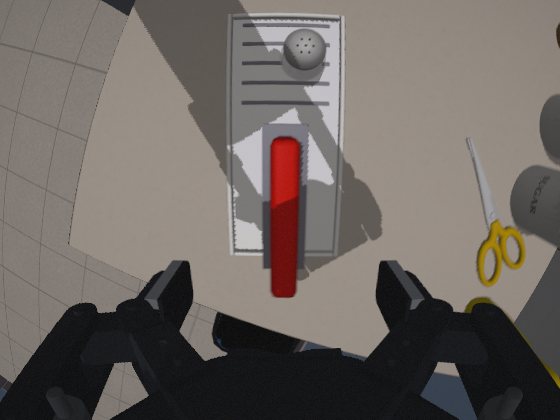

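The wrist view shows the handle from (285,137) to (284,298) on the jaw's midline, with the tray rim corners at (229,14), (344,14), (231,255) and (339,255). I'll refine the pose from these.

```bash
cat >> h.py <<'E'
def ray(c,uv,z):
    "fisheye pixel -> world point at height z"
    m=c["mtx"]; d=(np.asarray(uv,float)-[m[0,2],m[1,2]])/m[0,0]; r=np.linalg.norm(d,axis=1,keepdims=True)
    v=np.c_[np.sin(r)*d/r,np.cos(r)]@c["R"]; o=-c["R"].T@c["t"]
    return o+v*((z-o[2])/v[:,2])[:,None]
E
python3 - <<'E'
from h import *
c=np.load("w1.npz")
h=ray(c,[[285,137],[284,298]],.130)
d=h[1]-h[0];print(h.mean(0),np.linalg.norm(d),np.arctan2(d[1],d[0])+np.pi/2)
e=ray(c,[[271,215],[298.5,215]],.128);print(e.mean(0),np.linalg.norm(e[1]-e[0]))
t=ray(c,[[229,14],[344,14],[339,255],[231,255]],.016);print(t.mean(0));
for i in range(4): 
    d=t[(i+1)%4]-t[i];print(np.linalg.norm(d),np.arctan2(d[1],d[0]))
y=.385;m=t.mean(0);print("pocket", m[0]+.055*np.sin(y),m[1]-.055*np.cos(y))
togo([.484,-.329,.2],.385)
E
```

```text
[ 0.48523496 -0.32909685  0.13      ] 0.11889266039438497 0.3843501217605232
[ 0.48321269 -0.32366884  0.128     ] 0.01905205475109146
[ 0.46562449 -0.27752713  0.016     ]
0.11640346669278186 0.3929210426398838
0.258075699537872 -1.1803953218043166
0.11960611857860676 -2.7518092157850296
0.25772839781319185 1.948769205213651
pocket 0.48628024444417395 -0.3285010447595853
R [[-0.386, 0.922, 0.002], [0.922, 0.386, 0.004], [0.003, 0.003, -1.0]] q6 -1.031 shift [-0.0026 -0.0045  0.0175] turn 0.0117 t 1.5
```

Emit:
{"name": "play_rows", "arguments": {
  "steps": [0,0.001,0,0,0,0.001,0.02,0,0,0.001,0.045,0,0,0.001,0.07,0,0,0.001,0.088,0,0,0.001,0.1,0,0,0.001,0.1,0,0,0.001,0.1,0]
}}

```text
time: 2.5
tool_pos: [0.4858, -0.3297, 0.1191]
tcp_rot: [1.755, 2.604, -0.0]
wrist_force: [0.9, -0.4, -0.6]
width: 0.998
grip_force: 0.0
```

```bash
python3 -c "
from h import *
togo([.4852,-.3291,.117],.385)"
```

```text
R [[-0.375, 0.927, 0.001], [0.927, 0.375, -0.001], [-0.001, 0.001, -1.0]] q6 -1.024 shift [ 0.0008 -0.0003  0.0021] turn -0.0002 t 2.5
```

Emit:
{"name": "play_rows", "arguments": {
  "steps": [0,0,0.002,0,0,0,0.002,0,0,0,0.002,0,0,0,0.002,0,0,0,0.002,0,0,0,0.002,0,0,0,0.002,0],
  "jaw": 255,
  "grip_force": 60
}}

```text
time: 3.38
tool_pos: [0.4854, -0.3294, 0.1167]
tcp_rot: [1.755, 2.605, -0.0]
wrist_force: [0.2, -0.2, 3.8]
width: 0.226
grip_force: 59.4
```

Emit:
{"name": "play_rows", "arguments": {
  "steps": [0,0,-0.006,0,0,0,-0.015,0,0,0,-0.027,0,0,0,-0.04,0,0,0,-0.055,0,0,0,-0.075,0,0,0,-0.1,0,0,0,-0.13,0,0,0,-0.155,0,0,0,-0.165,0]
}}

```text
time: 4.62
tool_pos: [0.4861, -0.3299, 0.2846]
tcp_rot: [1.753, 2.602, -0.0]
wrist_force: [0.3, 0.4, -2.3]
width: 0.221
grip_force: 58.8
```

```bash
python3 -c "
from h import *
import cv2
s=bot.read_state();print(s['width'],s['wrist_force'],s['torque'])
b=place([.5747,.1578,-.3726],[[.036,0,0],[0,0,0],[-.036,0,0]]);print(b)
togo([*b[1][:2],.279],-.3726)
togo([*b[0][:2],.279],-.3726)
c=bot.read_camera('top'); cv2.imwrite('pics/t2.png',cv2.resize(c['pixels'],None,fx=1.4,fy=1.4))"
```

```text
0.22095880665119166 [ 0.32459008  0.38955761 -2.34803597] [-0.06312913 -0.04867132 -0.01046512]
[[0.60822982 0.14469462 0.        ]
 [0.5747     0.1578     0.        ]
 [0.54117018 0.17090538 0.        ]]
R [[-0.376, 0.927, 0.004], [0.927, 0.376, -0.003], [-0.004, 0.002, -1.0]] q6 -1.024 shift [0.4187 0.2653 0.0046] turn 0.7576 t 4.625
R [[-0.376, 0.927, 0.004], [0.927, 0.376, -0.003], [-0.004, 0.002, -1.0]] q6 -1.024 shift [0.394  0.2914 0.0048] turn 0.7576 t 4.625
```

Emit:
{"name": "play_rows", "arguments": {
  "steps": [0.02,0.01,0,0.05,0.055,0.029,0,0.135,0.095,0.05,0,0.233,0.135,0.071,0,0.331,0.175,0.092,0,0.43,0.215,0.114,0,0.528,0.25,0.132,0,0.614,0.28,0.148,0,0.688,0.298,0.158,0,0.735,0.308,0.163,0,0.757]
}}

```text
time: 5.92
tool_pos: [0.52, 0.0188, 0.2802]
tcp_rot: [-2.592, -1.772, 0.002]
wrist_force: [0.0, -0.0, -3.4]
width: 0.226
grip_force: 58.7
```

Emit:
{"name": "play_rows", "arguments": {
  "steps": [0,0,0,0,0,0,0,0]
}}

```text
time: 6.18
tool_pos: [0.5202, 0.0171, 0.2807]
tcp_rot: [-2.593, -1.773, 0.002]
wrist_force: [-0.2, 0.2, -3.0]
width: 0.232
grip_force: 58.8
```

Run:
```python
from h import *
import cv2
c=bot.read_camera("wrist"); cv2.imwrite("pics/w2.png",c["pixels"]); np.savez("w2.npz",**c)
togo([.5747,.1578,.279],-.3726); print(bot.read_state()["tool_pos"])
```

```text
R [[0.364, 0.932, -0.001], [0.932, -0.364, -0.0], [-0.001, -0.001, -1.0]] q6 0.357 shift [ 0.151  -0.0006  0.0018] turn 0.0004 t 6.225
[0.52032829 0.01691609 0.28086329]
```

View pics/w2.png

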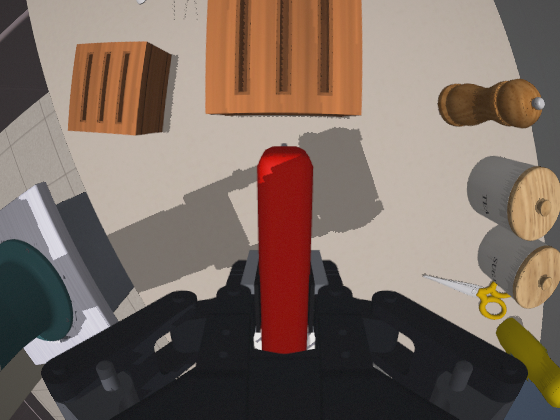

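The wrist view shows the scraper held upright and the big block ahead. Its slots' near ends are at about (242,93), (284,93) and (325,94). I'll enlarge that area for a precise fix.

Run:
```python
import cv2
a=cv2.imread("pics/w2.png")[0:130,195:375]
cv2.imwrite("pics/c3.png",cv2.resize(a,None,fx=4.4,fy=4.4,interpolation=cv2.INTER_CUBIC))
```

```text
(no output)
```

View pics/c3.png

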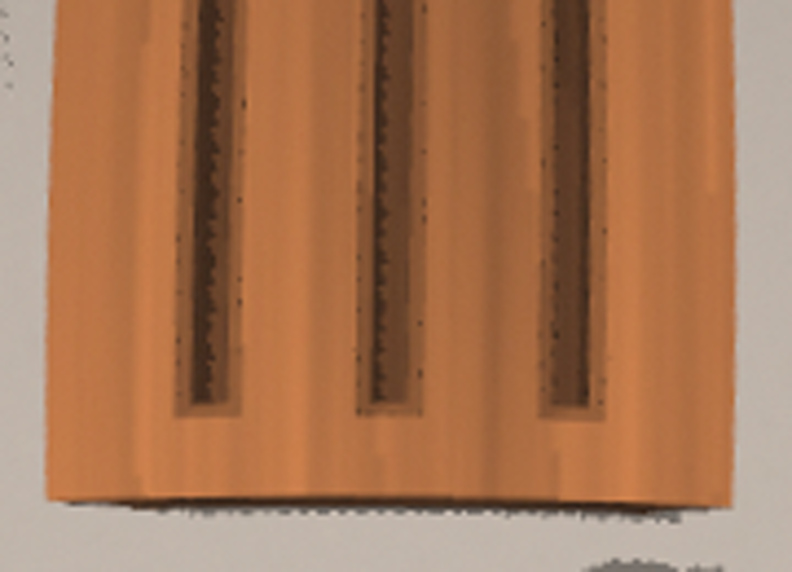

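Run:
```python
from h import *
c=np.load("w2.npz")
px=np.array([[174,417],[242,416],[357,414],[423,415],[538,419],[607,420],[47,499],[733,509],[178,150],[246,150],[360,150],[426,150],[540,150],[607,150]])/4.4+[195,0]
W=ray(c,px,.12)
M=[[-.0428,-.059],[-.0292,-.059],[-.0068,-.059],[.0068,-.059],[.0292,-.059],[.0428,-.059],[-.069,-.075],[.069,-.075]]
M=np.c_[np.array(M),np.zeros(8)]
r=least_squares(lambda v:(place(v,M)-W[:8])[:,:2].ravel(),[.57,.16,-.37],loss="soft_l1",f_scale=.001)
print(r.x); print(((place(r.x,M)-W[:8])[:,:2]*1000).round(1).tolist())
for i,j in((0,8),(1,9),(2,10),(3,11),(4,12),(5,13)):
    d=W[j]-W[i]; print(np.arctan2(d[1],d[0])-np.pi/2)
s=bot.read_state()
# handle in hand
h=ray(c,[[285,147],[257,200],[311,200]],.294); print(h,s["tool_pos"])
b=place(r.x,[[.036,0,0],[0,0,0],[-.036,0,0]])
for p in b: togo([*p[:2],.281],r.x[2])
```

```text
[ 0.57528531  0.15811875 -0.3843706 ]
[[0.1, 0.1], [0.1, 0.1], [-0.3, -0.1], [0.3, -0.3], [0.1, 0.0], [-0.2, -0.3], [-0.1, 0.1], [0.1, 0.4]]
-0.38301678706843756
-0.38408555945289913
-0.3823053878196454
-0.3833053457289304
-0.3814055343206777
-0.3753769089050536
[[0.5421317  0.07302397 0.294     ]
 [0.52597536 0.05908781 0.294     ]
 [0.54393877 0.0520844  0.294     ]] [0.52032829 0.01691609 0.28086329]
R [[0.364, 0.932, -0.001], [0.932, -0.364, -0.0], [-0.001, -0.001, -1.0]] q6 0.357 shift [ 0.1511  0.0358 -0.0002] turn 0.0122 t 6.225
R [[0.364, 0.932, -0.001], [0.932, -0.364, -0.0], [-0.001, -0.001, -1.0]] q6 0.357 shift [ 0.1515 -0.0002 -0.0002] turn 0.0122 t 6.225
R [[0.364, 0.932, -0.001], [0.932, -0.364, -0.0], [-0.001, -0.001, -1.0]] q6 0.357 shift [ 0.152  -0.0361 -0.0002] turn 0.0122 t 6.225
```

Emit:
{"name": "play_rows", "arguments": {
  "steps": [0.012,0,0,0.002,0.035,0,0,0.005,0.062,0,0,0.008,0.09,0,0,0.011,0.117,0,0,0.011,0.138,0,0,0.011,0.151,0,0,0.011,0.151,0,0,0.011,0.151,0,0.015,0.011,0.151,0,0.035,0.011]
}}

```text
time: 7.48
tool_pos: [0.5754, 0.1574, 0.2454]
tcp_rot: [2.604, 1.757, 0.001]
wrist_force: [0.4, -0.2, -2.8]
width: 0.228
grip_force: 58.9
```

```bash
python3 -c "
from h import *
togo([.5753,.1581,.232],-.383)"
```

```text
R [[0.374, 0.927, 0.001], [0.927, -0.374, -0.0], [0.0, 0.001, -1.0]] q6 0.609 shift [ 0.0006 -0.0004  0.0134] turn -0.0008 t 7.475
```

Aligned within 1 mm, so I'll lower into the middle slot.

Emit:
{"name": "play_rows", "arguments": {
  "steps": [0,0,0.008,0,0,0,0.015,0,0,0,0.02,0,0,0,0.025,0,0,0,0.03,0,0,0,0.036,0,0,0,0.036,0]
}}

```text
time: 8.35
tool_pos: [0.575, 0.1581, 0.2095]
tcp_rot: [-2.603, -1.758, 0.002]
wrist_force: [-0.2, -0.6, -2.0]
width: 0.223
grip_force: 58.8
```

Emit:
{"name": "play_rows", "arguments": {
  "steps": [0,0,0.007,0,0,0,0.014,0,0,0,0.02,0,0,0,0.024,0,0,0,0.026,0,0,0,0.028,0,0,0,0.03,0,0,0,0.032,0]
}}

```text
time: 9.35
tool_pos: [0.5756, 0.1581, 0.1783]
tcp_rot: [2.604, 1.758, 0.0]
wrist_force: [-0.3, 0.5, -3.1]
width: 0.226
grip_force: 58.8
```

Emit:
{"name": "play_rows", "arguments": {
  "steps": [0,0,0.002,0,0,0,0.004,0,0,0,0.006,0,0,0,0.008,0,0,0,0.01,0,0,0,0.012,0]
}}

```text
time: 10.1
tool_pos: [0.5761, 0.1581, 0.1716]
tcp_rot: [2.603, 1.758, 0.002]
wrist_force: [-11.1, -3.5, 29.4]
width: 0.228
grip_force: 63.0
```

Stopped at origin z = 60 mm with 30 N, which is the 60 mm floor, so this slot is shallow. I'll lift out and try the +x slot.

Emit:
{"name": "play_rows", "arguments": {
  "steps": [0,0,-0.01,0,0,0,-0.03,0,0,0,-0.055,0,0,0,-0.075,0,0,0,-0.084,0,0,0,-0.084,0,0,0.009,-0.084,0,0,0.024,-0.084,0,0,0.036,-0.084,0,0,0.036,-0.084,0]
}}

```text
time: 11.35
tool_pos: [0.6099, 0.144, 0.2497]
tcp_rot: [-2.605, -1.756, 0.001]
wrist_force: [0.2, -0.9, -2.8]
width: 0.225
grip_force: 59.0
```

```bash
python3 -c "
from h import *
b=place([.5753,.1581,-.383],[[.036,0,0]]);print(b)
togo([*b[0][:2],.232],-.383)"
```

```text
[[0.60869172 0.14464663 0.        ]]
R [[0.375, 0.927, -0.001], [0.927, -0.375, -0.0], [-0.0, -0.0, -1.0]] q6 0.576 shift [ 0.0002 -0.0014  0.0177] turn -0.0012 t 11.35
```

Emit:
{"name": "play_rows", "arguments": {
  "steps": [0,0,0,0,0,0,0.01,0,0,0,0.018,0,0,0,0.024,0,0,0,0.03,0,0,0,0.036,0,0,0,0.04,0]
}}

```text
time: 12.22
tool_pos: [0.6088, 0.1447, 0.2098]
tcp_rot: [-2.604, -1.758, 0.0]
wrist_force: [0.3, -0.1, -2.2]
width: 0.227
grip_force: 59.0
```

Emit:
{"name": "play_rows", "arguments": {
  "steps": [0,0,0.007,0,0,0,0.014,0,0,0,0.02,0,0,0,0.024,0,0,0,0.026,0,0,0,0.028,0,0,0,0.03,0,0,0,0.032,0]
}}

```text
time: 13.22
tool_pos: [0.609, 0.1447, 0.1783]
tcp_rot: [2.604, 1.758, 0.001]
wrist_force: [-0.1, 0.0, -2.6]
width: 0.228
grip_force: 59.0
```

Past the 52 mm floor with no force, so this should be the deep slot. Continuing gently.

Emit:
{"name": "play_rows", "arguments": {
  "steps": [0,0,0.003,0,0,0,0.006,0,0,0,0.009,0,0,0,0.012,0,0,0,0.016,0,0,0,0.02,0,0,0,0.025,0,0,0,0.029,0,0,0,0.032,0]
}}

```text
time: 14.35
tool_pos: [0.6088, 0.1447, 0.1459]
tcp_rot: [-2.604, -1.758, 0.001]
wrist_force: [1.2, 0.1, -1.4]
width: 0.227
grip_force: 59.0
```

Emit:
{"name": "play_rows", "arguments": {
  "steps": [0,0,0.001,0,0,0,0.002,0,0,0,0.003,0,0,0,0.004,0,0,0,0.005,0,0,0,0.005,0]
}}

```text
time: 15.1
tool_pos: [0.609, 0.1447, 0.1418]
tcp_rot: [2.604, 1.758, 0.0]
wrist_force: [-1.8, -0.6, -0.5]
width: 0.227
grip_force: 59.3
```

Emit:
{"name": "play_rows", "arguments": {
  "steps": [0,0,0.001,0,0,0,0.001,0]
}}

```text
time: 15.35
tool_pos: [0.609, 0.1447, 0.1417]
tcp_rot: [2.604, 1.758, 0.001]
wrist_force: [-2.9, -0.7, 5.9]
width: 0.226
grip_force: 60.2
```

Emit:
{"name": "play_rows", "arguments": {
  "steps": [0,0,0.0,0,0,0,0.0,0,0,0,0,0,0,0,0,0,0,0,0,0,0,0,0,0],
  "jaw": 90
}}

```text
time: 16.1
tool_pos: [0.6089, 0.1447, 0.1402]
tcp_rot: [2.604, 1.758, -0.0]
wrist_force: [0.3, -0.2, -0.5]
width: 0.644
grip_force: 0.0
```

Emit:
{"name": "play_rows", "arguments": {
  "steps": [0,0,-0.01,0,0,0,-0.03,0,0,0,-0.06,0,0,0,-0.09,0,0,0,-0.12,0,-0.03,0,-0.14,0,-0.07,0,-0.14,0,-0.11,0,-0.14,0,-0.14,0,-0.14,0,-0.14,0,-0.14,0]
}}

```text
time: 17.35
tool_pos: [0.5564, 0.0133, 0.2824]
tcp_rot: [2.605, 1.754, 0.003]
wrist_force: [0.6, -0.3, 1.1]
width: 0.647
grip_force: 0.0
```

Run:
```python
from h import *
import cv2
c=bot.read_camera("wrist"); np.savez("w3.npz",**c); t=bot.read_camera("scene")["pixels"][170:260,200:320]
cv2.imwrite("pics/f.png",np.hstack([cv2.resize(c["pixels"][0:270,150:420],(400,400)),cv2.resize(t,(400,400),interpolation=2)]))
```

```text
(no output)
```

View pics/f.png

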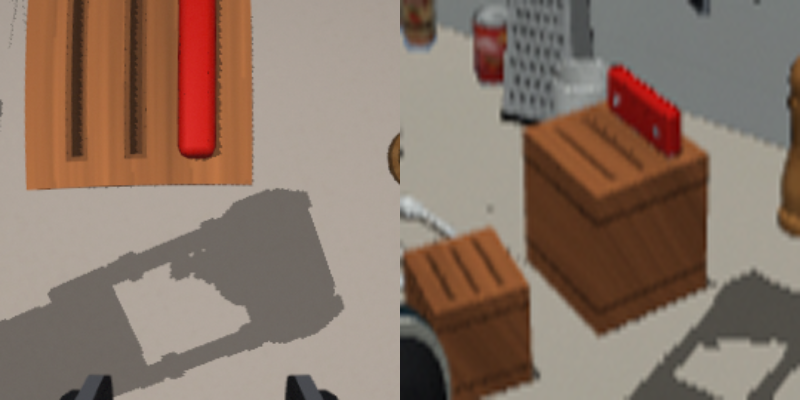

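The picture shows the handle resting flush on the block top in the +x slot, with the gripper clear.

```bash
python3 -c "
from workcell import bot
print(bot.finish_job())"
```

```text
the job is handed in; nothing more can be done
None
```

The scraper is blade down in the block's +x slot, with its handle resting on the wood. The middle slot stopped at the 60 mm floor, so I lifted out and tried +x, which took the blade fully home. The job is handed in at about 17.5 s of the 48 s allowed; the hand-in returned no verdict.

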